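# Take the bayonet cover off an inclined filter housing

## Robot

A 6-joint arm with a two-finger parallel gripper is mounted at the origin on a cart in front of the work surface, level with it; the furniture and walls round the work are solid. World frame = base frame: x ahead of the robot, y to its left, z up, the work surface at z = 0. Lengths are in mm, angles in rad, forces in N, time in s.
With the tool pointing down it reaches from about 350 to 800 mm from the base axis. Payload 7.3 kg.
Tool frame: the origin (TCP) lies at the very end of the fingers, on their centre line; the grasp point (between the pads) lies 19 mm behind it; z points along the fingers, y is the line along which they close (so a half turn about z gives the same grasp; the last joint's range is limited). The gripper opens to 85 mm and grips with 20 to 120 N. Pads are 22 mm wide; open, the fingers measure 114 mm over their backs; the gripper's body (76 mm by 85 mm) begins 54 mm behind the grasp point. The pads swing forward as they close: fully open they stand 13 mm farther back than shut.
Start: joints at [-1.27, 0.342, 1.524, -0, 1.275, -0.146], TCP at [226.867, -473.472, 231.322] pointing down, gripper open.
Joint ranges: [-2.53, 2.53], [-0.77, 2.02], [0.04, 2.7], [-1, 4.14], [0.28, 2.66], [-3.11, 3.11]. Speed limits (rad/s): [2.57, 2.57, 3.14, 3.14, 3.14, 3.14].

## Interface

Orientations are given as a rotation vector (axis times angle).
In Python, from bench import readout, grab_frame, workorder, spotter gives the robot as it stands.
- The arm moves only by the tool drive_tool, never from a script. Its argument "motion" is a list of rows, each a list of 3 entries, a list of its own where there are three numbers: the turn, a rotation vector about the tool's x, y, z in units of 0.1 rad (1.0 is 0.1 rad), then the shift along the tool's x, y, z in units of 80 mm (1.0 is 80 mm), then the opening, from 0 (shut) to 1 (fully open). A call has 1 to 20 rows; each row shifts and turns the commanded pose from where the row before left it, along the tool's axes as they then stand; what a row does not reach is not made up. A row lasts 1/8 s, in which the tool goes at most 62.5 mm and 10.7 degrees, less where a joint would pass 70% of its speed; a pose out of reach is approached as far as the arm can. A call with a number of a shift or a turn outside -1 to 1 is refused whole. A call with a gripper value outside its range is refused whole. The fingers move at their own pace and stop on an object; the grip force is fixed at half the most. Time passes only in rows, so rows that do not move let the fingers close. It gives the time, the measured TCP pose, the force, the opening and the grip force at its end, in the units of the state.
- readout.read_state(): the state, without advancing time (a new reading comes with each control period).
- grab_frame(name): name is "scene" or "top" or "wrist"; returns a dict with "color" (480x640x3 uint8, red, green, blue), "camera_matrix" (3x3 intrinsics, pixels), "R" (3x3) and "t" (3): a world point X has camera coordinates R X + t; the wrist camera has in their place "T_tool_cam" (4x4, takes a point from camera to tool coordinates, whose origin is the TCP and whose axes are the flange's). Camera axes: x right, y down, z forward; pixel columns grow to the right and rows downward; lengths in mm; the calibration is good to about 2 mm. A picture is of the moment at which its call begins: read the wrist's pose just before it. There is no depth.
- workorder.hand_in(): hands the job in; it is judged then, once.
Trained networks look in a picture, given as the dict that the camera call returned (one of the last four; its "shot" number tells which), for a name from the list of things; names that differ only in an ending like _2 or _b are one class to them, and where a whole thing is asked for, a point or a joint stands for the part that bears it (a point fixed in the world has none). Each returns a list of dicts, best first, with "conf" (0 to 1); they miss things now and then, are a little off and sometimes report something else, mostly with a low value. They report only what shows in the picture. A call takes as long as a camera call. They do not tell look-alikes from the thing itself.
- spotter.trace(picture, target): "region" (480x640 bool, what is visible of it) and "box" ([centre column, centre row, width, height] in pixels, round what is visible of it).
The state is a dict: "time_s": time; "joints": joint angles; "qd": joint speeds; "effort": joint torques, N m; "tcp_pos": TCP position; "eef_rot": TCP orientation; "wrist_force": force on the tool from outside, world axes, zero at the start; "torque": the same for the moment, N m; "grip_width": finger opening in mm; "grasp_force": force on a finger pad.
Only numpy, scipy, OpenCV 4.12 (cv2) and the standard library are available. Lean on these libraries where they do the work, as an engineer would, in place of code of your own. Each camera call takes 0.05 s, during which the arm holds its last target. There are 200 camera calls.

## Task

Open the leaning filter housing for service: turn its round cover about a quarter turn anticlockwise (as seen looking down on the cover) so that its two ears come out from under the lugs, and lift it straight off. Then set it down, without dropping it, flat on the floor of the shallow parts tray with its grip bar up, and let go. Leave the bracket, bearing, pin and sleeve standing about where they are.

Things in the scene. Friction and masses are not known exactly. Their poses are not given: they have to be found in the camera images.
- housing: Leaning filter housing, fixed: a grey cylinder on a bolted-down base plate 110 x 100 x 10 mm. Origin: centre of the plate's underside, on the worktop; z up; -x: the side to which it leans, roughly towards the robot. Grey rack uprights over 1 m tall, 60 mm wide, stand at the table's edge 0.31 m ahead of the robot's axis: 0.50 and 0.12 m left and 0.36 m right of it. The work is between the last two; draw the arm back to get round them.
- head: The housing's leaning top. Origin: centre of the flat shoulder, 114 mm across, that the cover's rim sits on, 130 mm above the worktop. z: cylinder axis, outward, leaning 30 degrees (0.52 rad) from vertical; y: through the two lugs (at +y and -y); x: uphill across the shoulder. A neck 52 mm across stands 13 mm up from the shoulder, inside the cover's 56 mm bore.
- lug (a point): The lug at the head's +y side (an equal one stands opposite), fixed; the point is on its lip, 44 mm from the head's axis. Each is a hook 36 mm long, 35 to 53 mm from the axis, 13 mm high, with a lip 8 mm above the shoulder. It is open on the side to which the ear leaves anticlockwise; a block at its other end stops clockwise turning. Axes as head.
- cover: The loose steel bayonet cover, 0.17 to 0.33 kg: a cap 64 mm across, 20 mm high, hollow below, with a bar on top. Two ears 24 mm wide and 6 mm thick stand out at its rim at +y and -y, in line with the bar, to 42 mm from the axis. Origin: centre of its underside, which sits at the origin of head (up to 2 mm of play) at the start, ears under the lugs' lips. z: its axis, outward.
- cover_grip (a point): Where to grip the cover: centre of its bar, 14 mm thick (x), 50 mm long (y), 36 mm high. The point is 42 mm above the rim, 22 mm above the cap's top, 14 mm below the bar's top; axes as cover. It turns freely, with light friction, anticlockwise about +z; from 45 to 130 degrees of turn the ears are clear and it lifts along z, leaving the neck after 13 mm. No spring, no thread.
- tray: Shallow open steel parts tray, fixed, flat on the worktop at the table's front edge, right of the housing and in front of the grey pump (107 mm high, close behind the tray). Outside 124 mm (its x) by 130 mm (its y) by 18 mm high, walls and floor 4 mm. Origin: centre of its underside; z up. With the cover flat in it, cover_grip is 46 mm above this origin.
- bracket_mid (a point): Bystander: cast aluminium bracket, 79 x 130 x 73 mm, loose; the point is on its middle, 30 mm up. It lies behind the pump.
- bearing_mid (a point): Bystander: loose ball bearing lying flat at the table's front edge, 52 mm across, 15 mm high; its centre.
- pin_mid (a point): Bystander: loose piston pin standing at the housing's left front, 26 mm across, 60 mm high; its centre.
- sleeve_mid (a point): Bystander: loose hexagonal sleeve standing at the front left, 35 mm across, 42 mm high; its centre.
Mind the look-alikes: they are no part of the job. There is more than one size of the cover; the job needs the larger.

How it is judged (in metres and radians):
On the way, in this order (a step that is already met when the one before it is completed fails the run):
1. the cover is turned at least 43 degrees from locked while still seated (within 10 mm) (angle between the y axis of cover_grip and the y axis of head, either way round above 0.75 rad and distance between cover and head below 0.01 m), for 0.05 s.
2. the cover is lifted at least 18 mm off its seat along the housing's axis (z of cover in the frame of head above 0.018 m), for 0.05 s.
At the end, for the whole second after the job is handed in: The cover lies flat on the tray's floor inside its walls, grip bar up (within 7 degrees; its bar's centre 35 to 51 mm above the tray's underside and within 40 mm along its x and y of the tray's centre), released and at rest (x of cover_grip in the frame of tray between -0.04 and 0.04 m and y of cover_grip in the frame of tray between -0.04 and 0.04 m and z of cover_grip in the frame of tray between 0.035 and 0.051 m and angle between cover_grip's own z axis and vertical below 0.12 rad and linear speed of cover below 0.02 m/s and contact force between the fingers and cover below 0.1 N); the robot touches nothing.
It fails at once if the cover is dropped: it moves freely, not held by the fingers, faster than 0.7 m/s (a fall of 25 mm) (linear speed of cover above 0.7 m/s and contact force between the fingers and cover below 0.1 N).
It fails at once if the aluminium bracket is moved more than 40 mm (distance of bracket_mid from where it was at the start of the episode above 0.04 m).
It fails at once if the ball bearing is moved more than 40 mm (distance of bearing_mid from where it was at the start of the episode above 0.04 m).
It fails at once if the piston pin is moved more than 40 mm (distance of pin_mid from where it was at the start of the episode above 0.04 m).
It fails at once if the hexagonal sleeve is moved more than 40 mm (distance of sleeve_mid from where it was at the start of the episode above 0.04 m).
It also fails if it takes over 51 s, if anything falls off the work surface, if the arm or the gripper's body presses on something with over 40 N, if the wrist force passes 120 N, or if a joint passes its speed limit or range.

## Working session

There is one attempt and no reset: what is moved stays moved. The work goes in short steps, Python scripts to look and compute and a tool call to move; the robot and the scene stay as the last step left them, time stands still between calls to the robot, and variables do not carry over. Pictures are saved under pics/ and viewed, at most 10 in all, crops included, and the job is handed in when it is done.

Besides the shell and the picture viewer there is one more tool, called by a JSON object that holds its "name" and its "arguments", one argument or row to a line. drive_tool: Moves the arm, as the interface text tells. Shifts and turns lie within -1 to 1; 1 stands for 80 mm of shift or 0.1 rad of turn. Its arguments: {"type":"object","properties":{"motion":{"type":"array","items":{"type":"array"}}},"required":["motion"]}

```bash
mkdir -p pics; ls; python3 - <<'E'
from bench import readout, grab_frame, workorder, spotter
import cv2,numpy as np
print(readout.read_state())
for n in ["scene","top"]:
    p=grab_frame(n); cv2.imwrite(f"pics/{n}.png",p["color"][:,:,::-1])
    print(n,p["camera_matrix"].tolist(),p["R"].tolist(),p["t"].tolist())
    for k in ["housing","head","cover","tray","lug"]:
        for d in spotter.trace(p,k)[:3]: print(k,round(d["conf"],2),np.round(d["box"]))
E
```

```text
pics
{'time_s': 0.0, 'joints': array([-1.27002879e+00,  3.42721367e-01,  1.52501235e+00, -7.20354625e-06,
        1.27537147e+00, -1.45996663e-01]), 'qd': array([-0.00114309, -0.00083151,  0.00103716,  0.00095741,  0.0001013 ,
       -0.0021289 ]), 'effort': array([-1.18664317e-03, -4.33685589e+01, -2.46012872e+01, -2.16917310e-04,
        7.94892549e-03,  1.56200684e-05]), 'tcp_pos': array([ 226.72885271, -473.08496255,  230.62827938]), 'eef_rot': array([-3.06206524e+00, -6.95622990e-01,  1.94371973e-04]), 'wrist_force': array([-1.14823933,  0.50884127,  0.73094597]), 'torque': array([ 0.03500176, -0.02431691,  0.01491804]), 'grasp_force': 0.0, 'grip_width': 85.44975816527344}
scene [[539.1226655524837, 0.0, 319.0344381959775], [0.0, 539.1226655524837, 229.9143422555094], [0.0, 0.0, 1.0]] [[-0.7612898466902462, -0.6483590904294624, 0.00826191163242012], [-0.4269599419764047, 0.4916566109766366, -0.7589327933555601], [0.48799895212371797, -0.5812953352130468, -0.6511165456242877]] [388.26011926221867, 333.65070329110563, 864.170898889022]
housing 0.8 [317. 254.  65.  89.]
housing 0.55 [330. 198.  48.  33.]
head 0.69 [319. 240.  59.  60.]
cover 0.89 [326. 232.  38.  35.]
cover 0.64 [396. 283.  20.  27.]
cover 0.28 [428. 240.  57.  56.]
tray 0.84 [431. 241.  59.  57.]
lug 0.84 [320. 241.  60.  56.]
lug 0.47 [430. 240.  57.  51.]
top [[608.2783178609296, 0.0, 326.3583737483359], [0.0, 608.2783178609296, 244.8472417708266], [0.0, 0.0, 1.0]] [[0.02625963155912834, -0.9995699342576562, -0.013052903068811355], [-0.9961508228241228, -0.025072979477218073, -0.08399335620725223], [0.08362995837140061, 0.015208294719656977, -0.9963808196841798]] [-17.664981196442927, 542.3951209325949, 1208.2864646586397]
housing 0.71 [330. 249.  66.  66.]
head 0.85 [328. 252.  69.  63.]
cover 0.72 [331. 258.  34.  38.]
cover 0.71 [365. 319.  30.  23.]
tray 0.87 [462. 323.  64.  68.]
tray 0.73 [329. 251.  69.  60.]
```

```bash
python3 - <<'E'
import cv2,numpy as np
a=cv2.imread("pics/scene.png")[130:370,220:540]; b=cv2.imread("pics/top.png")[160:400,250:570]
cv2.imwrite("pics/a.png",cv2.resize(a,(800,600),interpolation=2)); cv2.imwrite("pics/b.png",cv2.resize(b,(800,600),interpolation=2))
E
```

```text
(no output)
```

View pics/a.png

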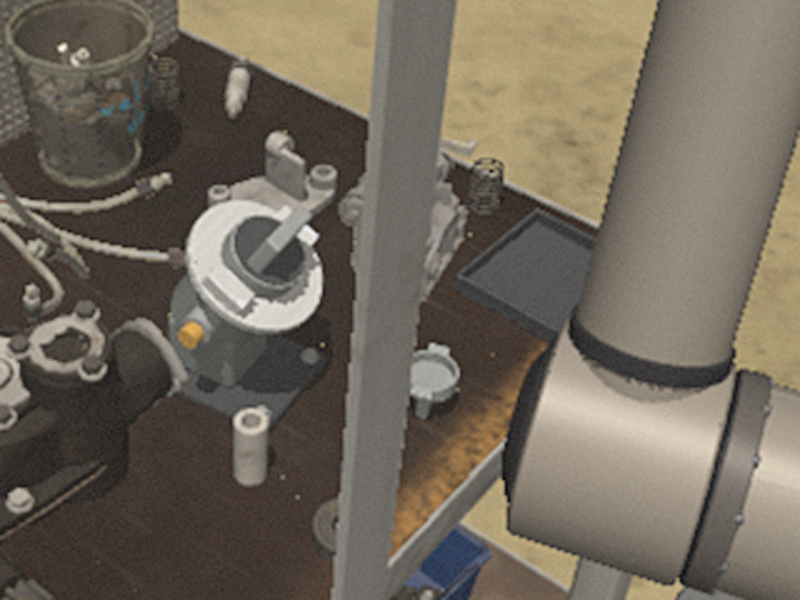

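View pics/b.png

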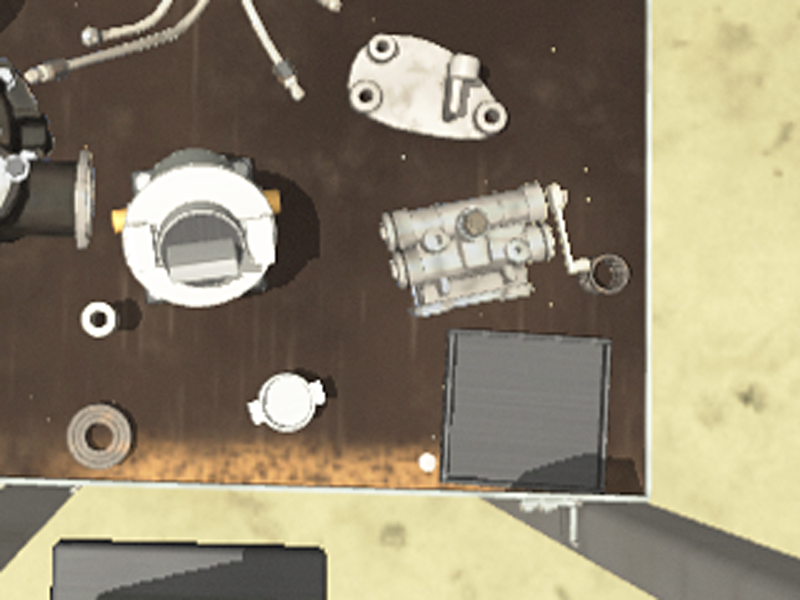

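Scene crop: the cover to be opened sits on the white shoulder at crop (270,250) → full (328,230). A loose look-alike (small cap with ears) is on the worktop at (432,375) → full (393,280), and the tray is at (545,265). Top crop: cover with bar at (202,255) → full (331,262), small look-alike at (287,402) → full (365,321), tray centre at (525,407) → full (460,323). I choose the one with a bar on the housing.

```bash
cat > h.py <<'E'
import numpy as np
from scipy.spatial.transform import Rotation as Ro
from scipy.optimize import least_squares
CAM={"scene":dict(K=[[539.12,0,319.03],[0,539.12,229.91],[0,0,1]],R=[[-0.76129,-0.648359,0.008262],[-0.42696,0.491657,-0.758933],[0.487999,-0.581295,-0.651117]],t=[388.26,333.65,864.17]),
"top":dict(K=[[608.28,0,326.36],[0,608.28,244.85],[0,0,1]],R=[[0.02626,-0.99957,-0.013053],[-0.996151,-0.025073,-0.083993],[0.08363,0.015208,-0.996381]],t=[-17.665,542.395,1208.286])}
def proj(c,X):
    c=CAM[c] if isinstance(c,str) else c
    Y=(np.atleast_2d(X)@np.array(c["R"]).T+np.array(c["t"]))@np.array(c["K"]).T
    return Y[:,:2]/Y[:,2:]
def onplane(c,uv,z):
    c=CAM[c] if isinstance(c,str) else c
    R=np.array(c["R"]);o=-R.T@np.array(c["t"]);d=R.T@np.linalg.solve(np.array(c["K"]),[*uv,1]);return o+d*(z-o[2])/d[2]
def headR(yaw,lean=np.pi/6): # x uphill, z leaning to -x
    return (Ro.from_euler('z',yaw)*Ro.from_euler('y',-lean)).as_matrix()
E
python3 - <<'E'
from h import *
th=np.linspace(0,2*np.pi,90); C=57*np.c_[np.cos(th),np.sin(th),0*th]
m=np.array([298.8,360.8,225.2,282.4,294.8,349.2,210,262.8])
def f(p):
    X=C@headR(p[2]).T+[p[0],p[1],130]; r=[]
    for c in("top","scene"):
        q=proj(c,X); r+=[q[:,0].min(),q[:,0].max(),q[:,1].min(),q[:,1].max()]
    return np.array(r)-m
s=least_squares(f,[520,0,0],diff_step=1e-3); print(s.x,s.fun.round(1))
for u in[(445,330),(609,340),(603,490),(443,482),(525,410)]: print(onplane("top",(250+.4*u[0],160+.4*u[1]),18 if u[0]!=525 else 4).round())
for n,u,z in[("pin",(98,319),60),("bearing",(98,436),15),("decoy",(287,402),20),("pump",(470,310),80)]: print(n,onplane("top",(250+.4*u[0],160+.4*u[1]),z).round())
h=s.x
for n,P in[("lug+",[0,44,13]),("lug-",[0,-44,13]),("grip",[0,0,42]),("bar+",[0,25,56]),("bar-",[0,-25,56])]:
    X=headR(h[2])@P+[h[0],h[1],130]; print(n,X.round(),((proj("top",X)-[250,160])/.4).round(),((proj("scene",X)-[220,130])/.4).round())
E
```

```text
[ 5.14523484e+02 -1.20286150e+01  6.25548707e-02] [-0.  -0.2  1.7  0.  -0.5 -0.9 -1.  -1. ]
[ 453. -211.   18.]
[ 448. -342.   18.]
[ 329. -338.   18.]
[ 332. -211.   18.]
[ 390. -278.    4.]
pin [454.  66.  60.]
bearing [361.  66.  15.]
decoy [392. -85.  20.]
pump [ 468. -220.   80.]
lug+ [505.  31. 141.] [[139. 248.]] [[226. 285.]]
lug- [511. -56. 141.] [[260. 244.]] [[295. 225.]]
grip [494. -13. 166.] [[200. 264.]] [[278. 236.]]
bar+ [485.  11. 178.] [[165. 275.]] [[266. 245.]]
bar- [488. -39. 178.] [[236. 272.]] [[305. 211.]]
```

{"name": "drive_tool", "arguments": {
  "motion": [
    [[0,0,0],[0,-0.6,0],1],
    [[0,0,0],[0,-0.6,0],1],
    [[0,0,0],[0,-0.6,0],1],
    [[0,0,0],[0,-0.6,0],1]
  ]
}}

```text
time_s: 1.1
tcp_pos: [143.3, -298.9, 231.3]
eef_rot: [3.063, 0.696, -0.0]
wrist_force: [-0.3, -0.1, 0.8]
grip_width: 85.5
grasp_force: 0.0
```

{"name": "drive_tool", "arguments": {
  "motion": [
    [[0,0,-1],[0.41,-0.02,0],1],
    [[0,0,-1],[0.41,-0.02,0],1],
    [[0,0,-1],[0.41,-0.02,0],1],
    [[0,0,-1],[0.41,-0.02,0],1],
    [[0,0,-1],[0.41,-0.02,0],1],
    [[0,0,-1],[0.41,-0.02,0],1],
    [[0,0,-1],[0.41,-0.02,0],1],
    [[0,0,-1],[0.41,-0.02,0],1],
    [[0,0,-1],[0.41,-0.02,0],1],
    [[0,0,-1],[0.41,-0.02,0],1],
    [[0,0,-1],[0.41,-0.02,0],1]
  ]
}}

```text
time_s: 2.48
tcp_pos: [331.0, -11.1, 231.5]
eef_rot: [2.244, 2.198, 0.001]
wrist_force: [0.6, 0.1, -0.4]
grip_width: 85.0
grasp_force: 0.0
```

```bash
cat >> h.py <<'E'
def plan(p,R,N,maxshow=True):
    """equal steps in tool frame from the present commanded/measured pose to pose p,R in N rows"""
    from bench import readout
    s=readout.read_state(); R0=Ro.from_rotvec(s["eef_rot"]); d=(np.array(p)-s["tcp_pos"])/N
    rv=(R0.inv()*Ro.from_matrix(R)).as_rotvec()
    for k in range(N):
        Rk=R0*Ro.from_rotvec(rv*k/N); print((rv/N/.1).round(2).tolist(),(Rk.inv().apply(d)/80).round(3).tolist())
    print("joints",s["joints"].round(2),"tcp",s["tcp_pos"].round(1))
def toolR(H): # tool z=-head z, tool y=head x
    return np.c_[H[:,1],H[:,0],-H[:,2]]
E
python3 - <<'E'
from h import *
H=headR(0.0626); c=np.array([514.5,-12,130])
T=toolR(H); print(np.linalg.det(T))
plan(c+H@[0,0,190],T,7)
E
```

```text
1.0
[-0.75, 0.03, -0.12] [-0.009, 0.159, -0.113]
[-0.75, 0.03, -0.12] [-0.01, 0.167, -0.1]
[-0.75, 0.03, -0.12] [-0.012, 0.173, -0.088]
[-0.75, 0.03, -0.12] [-0.014, 0.179, -0.075]
[-0.75, 0.03, -0.12] [-0.016, 0.184, -0.061]
[-0.75, 0.03, -0.12] [-0.018, 0.188, -0.047]
[-0.75, 0.03, -0.12] [-0.02, 0.191, -0.033]
joints [-0.27 -0.03  1.98 -0.    1.19 -0.25] tcp [331.  -11.1 231.5]
```

{"name": "drive_tool", "arguments": {
  "motion": [
    [[-0.75,0.03,-0.12],[-0.01,0.16,-0.11],1],
    [[-0.75,0.03,-0.12],[-0.01,0.17,-0.1],1],
    [[-0.75,0.03,-0.12],[-0.01,0.17,-0.09],1],
    [[-0.75,0.03,-0.12],[-0.014,0.18,-0.075],1],
    [[-0.75,0.03,-0.12],[-0.016,0.184,-0.06],1],
    [[-0.75,0.03,-0.12],[-0.018,0.188,-0.047],1],
    [[-0.75,0.03,-0.12],[-0.02,0.19,-0.033],1],
    [[0,0,0],[0,0,0],1]
  ]
}}

```text
time_s: 3.48
tcp_pos: [419.2, -19.3, 294.4]
eef_rot: [1.871, 1.989, 0.533]
wrist_force: [-0.4, 0.2, 0.4]
grip_width: 85.6
grasp_force: 0.0
```

```bash
python3 - <<'E'
from h import *
from bench import readout, grab_frame
import cv2,pickle
s=readout.read_state(); p=grab_frame("wrist"); 
cv2.imwrite("pics/w1.png",p["color"][:,:,::-1])
T=np.eye(4);T[:3,:3]=Ro.from_rotvec(s["eef_rot"]).as_matrix();T[:3,3]=s["tcp_pos"]
W=np.linalg.inv(T@np.array(p["T_tool_cam"])); c=dict(K=p["camera_matrix"],R=W[:3,:3],t=W[:3,3]); pickle.dump(c,open("w1.pkl","wb"))
print(s["joints"].round(2),s["tcp_pos"].round(1),np.array(p["T_tool_cam"]).round(2).tolist())
h=[514.5,-12,.0626]
for n,P in[("lug+",[0,44,13]),("lug-",[0,-44,13]),("grip",[0,0,42]),("bar+",[0,25,56]),("bar-",[0,-25,56]),("c",[0,0,0]),("up",[57,0,0]),("dn",[-57,0,0]),("l",[0,57,0]),("r",[0,-57,0])]:
    X=headR(h[2])@P+[h[0],h[1],130]; print(n,proj(c,X).round())
E
```

```text
[-0.4  -0.19  2.06  0.31  0.82 -0.62] [419.2 -19.3 294.4] [[0.0, -0.96, -0.27, 68.97], [1.0, 0.0, 0.0, -0.33], [-0.0, -0.27, 0.96, -141.9], [0.0, 0.0, 0.0, 1.0]]
lug+ [[326. 159.]]
lug- [[326. 269.]]
grip [[326. 224.]]
bar+ [[326. 193.]]
bar- [[326. 263.]]
c [[326. 212.]]
up [[396. 212.]]
dn [[256. 212.]]
l [[326. 141.]]
r [[326. 278.]]
```

View pics/w1.png

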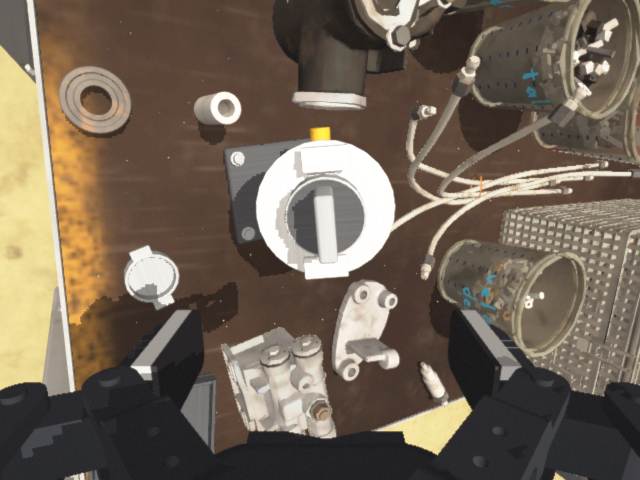

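The wrist view shows the shoulder disc spanning columns 257–395 and rows 140–278, with the bar from (322,186) to (328,262). That is within 2 px of the prediction, so the head pose holds. The barless look-alike lies apart at (152,277).

```bash
python3 - <<'E'
from h import *
H=headR(0.0626); c=np.array([514.5,-12,130])
plan(c+H@[0,0,26],toolR(H),5)
E
```

```text
[0.0, 0.0, -0.0] [0.004, 0.002, 0.41]
[0.0, 0.0, -0.0] [0.004, 0.002, 0.41]
[0.0, 0.0, -0.0] [0.003, 0.002, 0.41]
[0.0, 0.0, -0.0] [0.003, 0.002, 0.41]
[0.0, 0.0, -0.0] [0.003, 0.002, 0.41]
joints [-0.4  -0.19  2.06  0.31  0.82 -0.62] tcp [419.  -19.2 294.1]
```

{"name": "drive_tool", "arguments": {
  "motion": [
    [[0,0,0],[0.005,0,0.41],1],
    [[0,0,0],[0.005,0,0.41],1],
    [[0,0,0],[0.005,0,0.41],1],
    [[0,0,0],[0,0,0.41],1],
    [[0,0,0],[0,0,0.41],1],
    [[0,0,0],[0,0,0],1],
    [[0,0,0],[0,0,0],0],
    [[0,0,0],[0,0,0],0],
    [[0,0,0],[0,0,0],0],
    [[0,0,0],[0,0,0],0],
    [[0,0,0],[0,0,0],0],
    [[0,0,0],[0,0,0],0]
  ]
}}

```text
time_s: 5.03
tcp_pos: [501.3, -13.1, 153.1]
eef_rot: [1.869, 1.99, 0.534]
wrist_force: [-6.2, -1.9, 8.9]
grip_width: 13.0
grasp_force: 60.0
```

{"name": "drive_tool", "arguments": {
  "motion": [
    [[0,0,-0.5],[0,0,-0.01],0],
    [[0,0,-0.8],[0,0,0],0],
    [[0,0,-0.8],[0,0,0],0],
    [[0,0,-0.8],[0,0,0],0]
  ]
}}

```text
time_s: 5.52
tcp_pos: [501.0, -13.3, 153.2]
eef_rot: [1.539, 2.21, 0.448]
wrist_force: [-0.2, -2.0, -0.1]
grip_width: 13.2
grasp_force: 58.2
```

{"name": "drive_tool", "arguments": {
  "motion": [
    [[0,0,-1],[0,0,0],0],
    [[0,0,-1],[0,0,0],0],
    [[0,0,-1],[0,0,0],0],
    [[0,0,-1],[0,0,0],0],
    [[0,0,-1],[0,0,0],0],
    [[0,0,-1],[0,0,0],0],
    [[0,0,-1],[0,0,0],0],
    [[0,0,-1],[0,0,0],0],
    [[0,0,-1],[0,0,0],0],
    [[0,0,-0.5],[0,0,0],0],
    [[0,0,0],[0,0,0],0]
  ]
}}

```text
time_s: 6.9
tcp_pos: [501.2, -13.2, 154.3]
eef_rot: [0.351, 2.597, 0.135]
wrist_force: [-8.2, -0.8, 10.5]
grip_width: 12.6
grasp_force: 60.0
```

```bash
python3 - <<'E'
from h import *
from bench import readout, grab_frame
import cv2
s=readout.read_state(); p=grab_frame("wrist"); 
cv2.imwrite("pics/w2.png",p["color"][:,:,::-1])
print(s["joints"].round(2), s["torque"].round(2))
R=Ro.from_rotvec(s["eef_rot"]).as_matrix();print((headR(.0626).T@R).round(3))
E
```

```text
[-0.29  0.18  2.15  0.52  0.35 -2.04] [ 0.25  0.22 -0.  ]
[[-0.946  0.325  0.004]
 [ 0.325  0.946 -0.002]
 [-0.004 -0.001 -1.   ]]
```

View pics/w2.png

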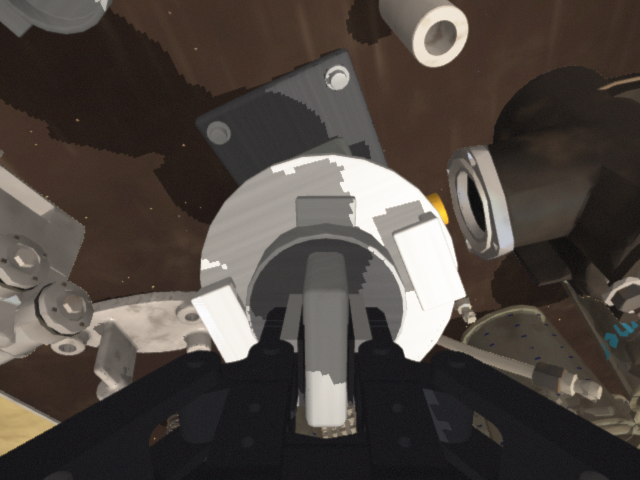

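The cover is turned about 71°. Its ear at (326,212) is clear of the lugs at (222,320) and (430,260). Lifting.

{"name": "drive_tool", "arguments": {
  "motion": [
    [[0,0,0],[0,0,-0.08],0],
    [[0,0,0],[0,0,-0.15],0],
    [[0,0,0],[0,0,-0.2],0],
    [[0,0,0],[0,0,-0.2],0],
    [[0,0,0],[0,0,-0.3],0],
    [[0,0,0],[0,0,-0.3],0]
  ]
}}

```text
time_s: 7.7
tcp_pos: [450.7, -15.9, 238.8]
eef_rot: [0.352, 2.6, 0.135]
wrist_force: [1.2, 0.4, -3.7]
grip_width: 13.2
grasp_force: 58.4
```

```bash
python3 - <<'E'
from h import *
H=headR(0.0626); c=np.array([514.5,-12,130])
print("seat tcp in head",(H.T@(np.array([501.2,-13.2,154.3])-c)).round(1))
from bench import readout
R=Ro.from_rotvec(readout.read_state()["eef_rot"]).as_matrix()
U=headR(0.0626,0)@H.T@R
plan([393,-262,220],U,8)
E
```

```text
seat tcp in head [ 0.6 -0.4 27.7]
[0.21, 0.62, -0.0] [-0.016, -0.394, -0.031]
[0.21, 0.62, -0.0] [-0.014, -0.395, -0.023]
[0.21, 0.62, -0.0] [-0.013, -0.395, -0.016]
[0.21, 0.62, -0.0] [-0.012, -0.396, -0.008]
[0.21, 0.62, -0.0] [-0.012, -0.396, -0.0]
[0.21, 0.62, -0.0] [-0.012, -0.396, 0.007]
[0.21, 0.62, -0.0] [-0.012, -0.396, 0.015]
[0.21, 0.62, -0.0] [-0.013, -0.395, 0.023]
joints [-0.35 -0.06  2.11  0.34  0.63 -1.88] tcp [450.7 -15.9 238.8]
```

{"name": "drive_tool", "arguments": {
  "motion": [
    [[0.21,0.62,0],[-0.016,-0.394,-0.03],0],
    [[0.21,0.62,0],[-0.014,-0.395,-0.023],0],
    [[0.21,0.62,0],[-0.013,-0.395,-0.016],0],
    [[0.21,0.62,0],[-0.012,-0.395,-0.008],0],
    [[0.21,0.62,0],[-0.012,-0.395,0],0],
    [[0.21,0.62,0],[-0.012,-0.395,0.007],0],
    [[0.21,0.62,0],[-0.012,-0.395,0.015],0],
    [[0.21,0.62,0],[-0.013,-0.395,0.023],0],
    [[0,0,0],[0,0,0],0]
  ]
}}

```text
time_s: 8.82
tcp_pos: [394.1, -263.4, 218.8]
eef_rot: [0.425, 3.112, -0.0]
wrist_force: [0.5, 0.6, -2.8]
grip_width: 13.1
grasp_force: 58.8
```

```bash
python3 - <<'E'
from h import *
from bench import readout, grab_frame
import cv2
s=readout.read_state()
print(s["joints"].round(2), s["tcp_pos"].round(1),s["wrist_force"].round(1)); print(Ro.from_rotvec(s["eef_rot"]).as_matrix().round(3))
a=grab_frame("top")["color"][:,:,::-1]; b=grab_frame("wrist")["color"][:,:,::-1]
cv2.imwrite("pics/c.png",np.hstack([cv2.resize(a[160:420,300:560],(400,400)),cv2.resize(b,(400,400))]))
E
```

```text
[-0.75  0.26  1.68  0.    1.2  -2.05] [ 394.1 -263.4  218.8] [ 0.5  0.6 -2.8]
[[-0.963  0.268  0.   ]
 [ 0.268  0.963 -0.   ]
 [-0.    -0.    -1.   ]]
```

View pics/c.png

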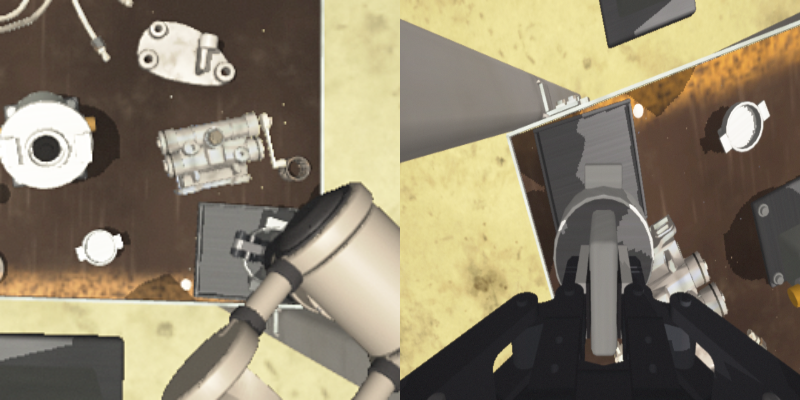

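The cover hangs upright over the tray (left half (250,255), right half (600,240)) and the housing is open. Lowering.

{"name": "drive_tool", "arguments": {
  "motion": [
    [[0,0,0],[0,0,0.35],0],
    [[0,0,0],[0,0,0.35],0],
    [[0,0,0],[0,0,0.35],0],
    [[0,0,0],[0,0,0.35],0],
    [[0,0,0],[0,0,0.35],0],
    [[0,0,0],[0,0,0.35],0],
    [[0,0,0],[0,0,0.12],0],
    [[0,0,0],[0,0,0],0]
  ]
}}

```text
time_s: 9.93
tcp_pos: [394.7, -261.2, 41.6]
eef_rot: [0.42, 3.112, 0.002]
wrist_force: [-0.5, -0.2, -2.9]
grip_width: 12.5
grasp_force: 58.7
```

{"name": "drive_tool", "arguments": {
  "motion": [
    [[0,0,0],[0,0,0.05],0],
    [[0,0,0],[0,0,0.04],0],
    [[0,0,0],[0,0,0.02],0],
    [[0,0,0],[0,0,0],0]
  ]
}}

```text
time_s: 10.42
tcp_pos: [394.7, -261.6, 32.5]
eef_rot: [0.421, 3.112, 0.001]
wrist_force: [0.5, -0.4, -3.0]
grip_width: 13.1
grasp_force: 58.7
```

{"name": "drive_tool", "arguments": {
  "motion": [
    [[0,0,0],[0,0,0.015],0],
    [[0,0,0],[0,0,0.015],0],
    [[0,0,0],[0,0,0],0]
  ]
}}

```text
time_s: 10.8
tcp_pos: [394.6, -261.7, 31.6]
eef_rot: [0.42, 3.111, 0.0]
wrist_force: [-5.7, 3.5, 15.6]
grip_width: 12.9
grasp_force: 61.7
```

{"name": "drive_tool", "arguments": {
  "motion": [
    [[0,0,0],[0,0,-0.01],0],
    [[0,0,0],[0,0,0],0.3],
    [[0,0,0],[0,0,0],0.6],
    [[0,0,0],[0,0,0],0.8],
    [[0,0,0],[0,0,0],0.8],
    [[0,0,0],[0,0,-0.2],0.8],
    [[0,0,0],[0,0,-0.4],0.8],
    [[0,0,0],[0,0,-0.6],0.8],
    [[0,0,0],[0,0,-0.6],0.8],
    [[0,0,0],[0,0,0],0.8]
  ]
}}

```text
time_s: 12.05
tcp_pos: [396.1, -263.1, 178.3]
eef_rot: [0.42, 3.106, -0.006]
wrist_force: [0.6, 0.5, -0.5]
grip_width: 68.8
grasp_force: 0.0
```

```bash
python3 - <<'E'
from h import *
from bench import readout, grab_frame
import cv2
s=readout.read_state()
a=grab_frame("top")["color"][:,:,::-1]; p=grab_frame("wrist"); b=p["color"][:,:,::-1]
T=np.eye(4);T[:3,:3]=Ro.from_rotvec(s["eef_rot"]).as_matrix();T[:3,3]=s["tcp_pos"]
W=np.linalg.inv(T@np.array(p["T_tool_cam"])); c=dict(K=p["camera_matrix"],R=W[:3,:3],t=W[:3,3])
X=np.array([394.7,-261.6,60])+np.array([[-.963,.268,0],[.963,-.268,0]])*25
print("bar top ends if upright",proj(c,X).round(), s["wrist_force"].round(1))
print("tray corners",proj(c,[[453,-211,18],[448,-342,18],[329,-338,18],[332,-211,18]]).round())
cv2.imwrite("pics/d.png",b)
E
```

```text
bar top ends if upright [[328. 194.]
 [327. 269.]] [ 0.6  0.5 -0.5]
tray corners [[410. 272.]
 [248. 307.]
 [201. 159.]
 [374. 115.]]
```

View pics/d.png

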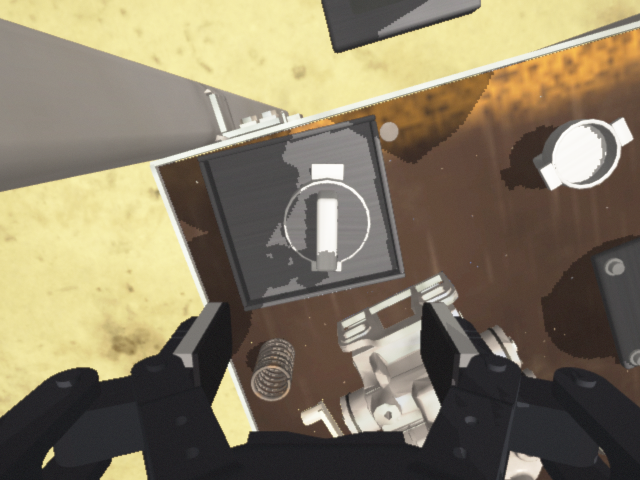

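The cover lies flat inside the tray. Its bar runs from (327,197) to (327,270), where an upright cover would put it, and the tray's corners are at (203,160), (372,118), (402,272) and (247,308). The gripper is clear.

```bash
python3 -c "
from bench import workorder
print(workorder.hand_in())"
```

```text
the job is handed in; nothing more can be done
None
```

The cover was turned about 71° anticlockwise, lifted straight off and set down flat in the parts tray with its grip bar up, then released; the job was handed in at about 12 s, but the hand-in returned no verdict.

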